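Slide the tall kiln-post crate home into its bay

ROBOT

A 7-joint arm with a two-finger parallel gripper is mounted at the origin on the work surface; the furniture and walls round the work are solid. World frame = base frame: x ahead of the robot, y to its left, z up, the work surface at z = 0. Lengths are in m, angles in rad, forces in N, time in s.
With the tool pointing down it reaches from about 0.4 to 0.9 m from the base axis. Payload 5.6 kg.
Tool frame: the origin (TCP) lies midway between the tips of the shut fingers; the grasp point (between the pads) lies 19 mm behind it; y points along the fingers, z is the direction in which the jaws open and shut, and the axes are right-handed (so a half turn about y gives the same grasp; the last joint's range is limited). The gripper opens to 92 mm and grips with 3 to 60 N. Pads are 20 mm wide; open, the fingers measure 128 mm over their backs; the gripper's body (75 mm by 189 mm) begins 69 mm behind the grasp point.
Start: joints at [1.273, 0.468, -0.012, 1.603, 0.006, 1.071, -0.056], TCP at [0.164, -0.629, 0.215] pointing down, gripper open.
Joint ranges: [-2.53, 2.53], [-0.31, 2.02], [-1.57, 1.55], [0.28, 2.44], [-1.29, 4.43], [0.15, 1.84], [-2.92, 2.92]. Speed limits (rad/s): [2.57, 2.57, 3.14, 3.14, 3.14, 3.14, 3.14].

INTERFACE

Orientations are given as a 3x3 rotation matrix whose columns are the frame's x, y, z axes.
In Python, from station import env, effector, solver, viewer, workorder, search_frame, tip_of gives the robot as it stands. Calls block until the motion is done:
- env.reach(position, orientation): joint-space move of the TCP to a pose.
- env.movel(position, frame=None, rate=0.15): straight line of the TCP; frame=None keeps the orientation; rate is the mean speed in m/s.
- env.goto_joints(angles): joint-space move.
- effector.release() and effector.grasp(squeeze=None): open the fingers fully, or close them until they stop; squeeze is the grip in N (None keeps the last).
- env.pause(seconds).
- solver.inverse_kinematics(position, orientation): joint angles nearest the present ones, or None.
- env.sense(): the state.
- viewer.read_camera(name): name is "scene" or "side" or "wrist"; returns (picture, depth): 384x512x3 uint8, red, green, blue; 384x512 float32, m along the optical axis (not along the pixel's ray), 0 where there is no reading.
- viewer.camera_info(name): a dict with "intrinsics" (3x3 intrinsics, pixels), "dist_coeffs" ([k1, k2, p1, p2, k3] as OpenCV has them; the pictures are not rectified), "eye" and "rotation" of the camera in the world; the wrist camera has in their place "T_tool_cam" (4x4, takes a point from camera to tool coordinates, whose origin is the TCP and whose axes are the tool frame's). Camera axes: x right, y up, looking along -z (the intrinsics and any distortion apply to the point x, -y, -z); pixel columns grow to the right and rows downward; lengths in m; the calibration is good to about 2 mm. A picture is of the moment at which its call begins: read the wrist's pose just before it. camera_info takes no time and is no camera call.
A pose or a line that the arm cannot do raises env.PlanningError and nothing moves.
- workorder.finish_job(): hands the job in, once; it reports no verdict.
Trained networks look in the newest picture that a camera, given by its name, has taken for a name from the list of things; names that differ only in an ending like _2 or _b are one class to them, and where a whole thing is asked for, a point or a joint stands for the part that bears it (a point fixed in the world has none). Each returns a list of dicts, best first, with "score" (0 to 1); they miss things now and then, are a little off and sometimes report something else, mostly with a low value. They report only what shows in the picture. A call takes as long as a camera call. They do not tell look-alikes from the thing itself.
- search_frame(camera, name): "at" ([x, y, z] in m, in world coordinates, good to about 4 mm: the middle of the surface that is visible of it).
- tip_of(camera, name): "at" ([x, y, z] in m, in world coordinates, good to about 4 mm: a listed point, or the origin of a listed thing).
The state is a dict: "t": time; "joint_positions": joint angles; "joint_velocities": joint speeds; "tau": joint torques, N m; "ee_pos": TCP position; "tcp_rot": TCP orientation; "wrist_force": force on the tool from outside, world axes, zero at the start; "moment": the same for the moment, N m; "gripper_width": finger opening in m.
Only numpy, scipy, OpenCV 4.12 (cv2) and the standard library are available. Lean on these libraries where they do the work, as an engineer would, in place of code of your own. Each camera call takes 0.05 s, during which the arm holds its last target. There are 200 camera calls.

TASK

Push the tall crate of kiln posts away from you into its wooden bay until it stands squarely home against the bay's back rail. It is heavy and narrow, so push low on its base so that it slides on the table; do not tip it or lift it. Leave the purple cup, the timer and the wooden stamp where they are, and finish with the hand clear of everything.

Things in the scene. Friction and masses are not known exactly. Their poses are not given: they have to be found in the camera images.
- crate: tall slatted wooden crate full of terracotta kiln posts, 0.6 to 1 kg, loose; it may tip if pushed above 45 mm. Origin: on the table under the middle of its upper part; x the way to push it, y left. Upper part 90 (x) x 146 (y) mm, 28 to 190 mm high, on a plank base 142 x 150 mm whose front (x +45) is flush and whose rear reaches 52 mm out behind, to x -97, as an open step for the fingers
- crate_push_edge (a point): middle of the upright rear face of the crate's base plank, 97 mm behind the crate's origin and 17 mm above the table; the face is flat, 75 mm to either side along the crate's y, 6 to 28 mm above the table
- bay: fixed bay of light-wood rails 28 mm high, open to the robot. Origin: on the table where the crate's origin is when home; x into the bay, y left. Back rail's face at x +45 mm; side rails from x -35 to +45, 162 mm apart (6 mm spare each side), flaring at 0.6 rad to a mouth about 200 mm wide at x -75. Start: crate 100 to 140 mm short of home, up to 20 mm aside, turned up to 0.15 rad
- cup_purple: purple plastic cup, 84 mm wide, 112 mm high, bystander left of the bay; origin under its middle
- timer: round white kitchen timer with an orange dial, 64 mm wide, 42 mm high, bystander right of the bay; origin under its middle
- stamp: wooden texture stamp, a small block 30 x 30 x 56 mm, bystander to the right of the crate's way; origin under its middle
Not all that is in view belongs to the job. Of the things shaped like the crate, the wooden one is meant.

How it is judged:
At the end, for the whole second after the job is handed in: the crate stands upright and still on the table in the bay, within 8 mm of the back rail, within 10 mm of the bay's middle line and within 0.08 rad of square; the three bystanders are within 20 mm of where they stood (x of crate in the frame of bay between -0.008 and 0.006 m and y of crate in the frame of bay between -0.01 and 0.01 m and angle between the x axis of crate and the x axis of bay, either way round below 0.08 rad and angle between crate's own z axis and vertical below 0.04 rad and height (world z) of crate below 0.006 m and linear speed of crate below 0.01 m/s and distance of each of cup_purple, timer, stamp from where it was at the start of the episode below 0.02 m); the robot touches nothing.
It fails at once if the crate tips by more than 0.17 rad (angle between crate's own z axis and vertical above 0.17 rad).
It fails at once if the crate is lifted more than 15 mm off the table (height (world z) of crate above 0.015 m).
It fails at once if the purple cup is moved more than 20 mm or tipped over (distance of cup_purple from where it was at the start of the episode above 0.02 m or angle between cup_purple's own z axis and vertical above 0.3 rad).
It fails at once if the timer is moved more than 20 mm or tipped over (distance of timer from where it was at the start of the episode above 0.02 m or angle between timer's own z axis and vertical above 0.3 rad).
It fails at once if the wooden stamp is moved more than 20 mm or tipped over (distance of stamp from where it was at the start of the episode above 0.02 m or angle between stamp's own z axis and vertical above 0.3 rad).
It also fails if it takes over 42 s, if anything falls off the work surface, if the arm or the gripper's body presses on something with over 40 N, if the wrist force passes 120 N, or if a joint passes its speed limit or range.

## Working session

There is one attempt and no reset: what is moved stays moved. The work goes in short steps, each a Python script; the robot and the scene stay as the last script left them, time stands still between calls to the robot, and variables do not carry over. Pictures are saved under pics/ and viewed, about 8 in all and at most 12, crops included, and the job is handed in when it is done.

```bash
mkdir -p pics; ls
cat > h.py <<'E'
import numpy as np, cv2
from station import env, effector, solver, viewer, workorder, search_frame, tip_of
def save(cam,fn):
    p,d=viewer.read_camera(cam); cv2.imwrite('pics/'+fn,p[:,:,::-1]); np.savez('/tmp/'+cam+'.npz',p=p,d=d); return p,d
def cloud(cam,d):
    i=viewer.camera_info(cam); K=np.array(i['intrinsics']); D=np.array(i['dist_coeffs'])
    v,u=np.mgrid[0:384,0:512]; uv=np.stack([u,v],-1).reshape(-1,1,2).astype(float)
    n=cv2.undistortPoints(uv,K,D).reshape(384,512,2)
    c=np.stack([n[...,0]*d,-n[...,1]*d,-d],-1)
    return c@np.array(i['rotation']).T+np.array(i['eye'])
def project(cam,P):
    i=viewer.camera_info(cam); c=(np.atleast_2d(P)-np.array(i['eye']))@np.array(i['rotation'])
    return cv2.projectPoints(c*[1,-1,-1],np.zeros(3),np.zeros(3),np.array(i['intrinsics']),np.array(i['dist_coeffs']))[0].reshape(-1,2)
E
python3 - <<'E'
from h import *
np.set_printoptions(precision=4,suppress=True)
for c in ['scene','side']:
    p,d=save(c,c+'0.png')
    for n in ['crate','crate_push_edge','bay','cup_purple','timer','stamp']:
        for r in tip_of(c,n)[:3]: print(c,n,np.round(r['at'],4),round(r['score'],2),project(c,r['at'])[0].round())
s=env.sense(); print(s['t'],s['tcp_rot'],s['ee_pos'])
a=cv2.imread('pics/scene0.png');b=cv2.imread('pics/side0.png');
E
```

```text
pics
scene crate [ 0.3298 -0.2787 -0.0006] 0.91 [146. 258.]
scene crate [ 0.5537 -0.0182 -0.0013] 0.72 [253. 207.]
scene crate [0.4027 0.2109 0.0002] 0.61 [222. 163.]
scene crate_push_edge [0.3976 0.1126 0.0174] 0.87 [213. 174.]
scene crate_push_edge [ 0.4592 -0.0159  0.0169] 0.74 [222. 198.]
scene crate_push_edge [ 0.5054 -0.2198  0.0014] 0.73 [220. 251.]
scene bay [ 0.675  -0.0308 -0.0019] 0.86 [295. 214.]
scene cup_purple [0.6632 0.2034 0.    ] 0.63 [298. 171.]
scene timer [ 0.6629 -0.2432  0.0002] 0.66 [281. 265.]
scene stamp [ 0.5062 -0.2176 -0.0017] 0.9 [221. 251.]
side crate [ 0.5539 -0.0131 -0.0011] 0.78 [256. 206.]
side crate [ 0.3342 -0.269   0.0008] 0.63 [181. 309.]
side crate_push_edge [ 0.4571 -0.019   0.0234] 0.69 [221. 209.]
side crate_push_edge [0.4075 0.1089 0.0185] 0.62 [200. 172.]
side cup_purple [0.6656 0.2007 0.0019] 0.73 [283. 140.]
side timer [ 0.6591 -0.2448 -0.0021] 0.85 [309. 283.]
side timer [ 0.6647  0.2024 -0.002 ] 0.23 [282. 140.]
side stamp [ 0.504  -0.2192 -0.0003] 0.79 [247. 281.]
side stamp [ 0.6654  0.2048 -0.002 ] 0.16 [282. 140.]
0.7 [[-0.9677 -0.      0.252 ]
 [-0.252  -0.0001 -0.9677]
 [ 0.     -1.      0.0001]] [ 0.1638 -0.629   0.2146]
```

View pics/scene0.png

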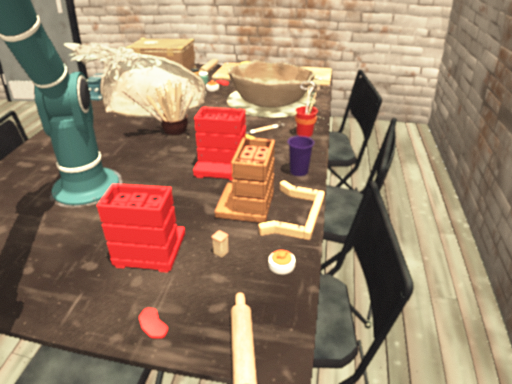

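View pics/side0.png

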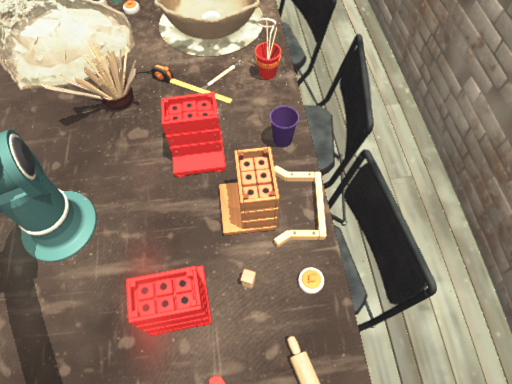

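Candidates: the red crates at scene (143,228) and (220,140), and the wooden crate at (252,180). The wooden one in front of the bay is meant. The stamp is at (220,243), the timer at (281,262) and the cup at (300,156). Next I measure crate and bay from depth.

```bash
cat >> h.py <<'E'
def top_down(dic,x0=0.40,x1=0.80,y0=-0.2,y1=0.18,fn=None):
    out=[]
    for c in ['scene','side']:
        z=np.load('/tmp/'+c+'.npz'); P=cloud(c,z['d']); 
        m=(z['d']>0)&(P[...,0]>x0)&(P[...,0]<x1)&(P[...,1]>y0)&(P[...,1]<y1)
        out.append(np.c_[P[m],z['p'][m]])
    return out
E
python3 - <<'E'
from h import *
A=top_down(0)
W=800
rows=[]
for pts in A:
    im=np.full((400,400,3),90,np.uint8)
    for x,y,z,r,g,b in pts[np.argsort(pts[:,2])]:
        if z<0.012: continue
        col=(b,g,r)
        cv2.circle(im,(int((0.19-y)*1000),int((0.80-x)*1000)),2,tuple(map(int,col)),-1)
    rows.append(im)
    up=pts[(pts[:,2]>0.17)&(pts[:,2]<0.21)&(abs(pts[:,0]-.555)<.1)&(abs(pts[:,1]+.016)<.12)]
    print('top',len(up),cv2.minAreaRect(up[:,:2].astype(np.float32)),np.percentile(up[:,2],[5,50,95]))
    st=pts[(pts[:,2]>0.02)&(pts[:,2]<0.036)&(pts[:,0]<.52)]
    print('step',len(st),cv2.minAreaRect(st[:,:2].astype(np.float32)),st[:,2].mean())
    ra=pts[(pts[:,2]>0.022)&(pts[:,2]<0.036)&(pts[:,0]>.60)]
    print('rail',len(ra),cv2.minAreaRect(ra[:,:2].astype(np.float32)),ra[:,:2].min(0),ra[:,:2].max(0))
    # table z
    print('table',np.median(pts[abs(pts[:,2])<.012][:,2]))
cv2.imwrite('pics/td0.png',np.hstack(rows))
i=viewer.camera_info('scene');print(i['eye'],viewer.camera_info('side')['eye'])
E
```

```text
top 880 ((0.55585777759552, -0.019988320767879486), (0.15053987503051758, 0.09023819863796234), 89.57777404785156) [0.17071781 0.17944797 0.1890094 ]
step 597 ((0.45208993554115295, 0.03543473035097122), (0.05922374501824379, 0.2908895015716553), 16.08692741394043) 0.027586069233049702
rail 733 ((0.6743080019950867, 0.01908189058303833), (0.32162484526634216, 0.14852632582187653), 89.91166687011719) [ 0.60003531 -0.14161877] [0.74862538 0.17987724]
table 5.9451293200729616e-05
top 1472 ((0.5533815026283264, -0.01792874187231064), (0.1483668088912964, 0.08997415751218796), 89.55058288574219) [0.17039978 0.17853655 0.18971482]
step 1466 ((0.46475890278816223, 0.03895428776741028), (0.0895903930068016, 0.2829611897468567), 13.435466766357422) 0.02852984074141173
rail 1006 ((0.678763747215271, 0.016809985041618347), (0.32305049896240234, 0.13086479902267456), 84.74072265625) [ 0.60013568 -0.13820998] [0.74815944 0.17896205]
table 0.0005380626926305698
[ 0.73035984 -0.96331058  0.69632676] [ 0.49809099 -0.48450116  0.95557621]
```

View pics/td0.png

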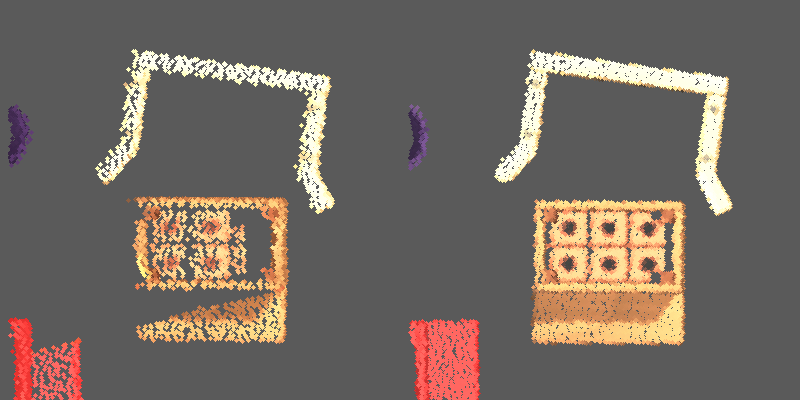

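Depth shows the wooden crate at about (0.555,-0.018) with yaw near 0. The bay is turned about -0.14 rad. Next I fit the bay precisely, check with a crop, and test IK.

```bash
cat >> h.py <<'E'
from scipy.optimize import least_squares, minimize
def R2(t): return np.array([[np.cos(t),-np.sin(t)],[np.sin(t),np.cos(t)]])
def to(pose,xy): return (xy-np.asarray(pose[:2]))@R2(pose[2])
def world(pose,xy): return R2(pose[2])@np.asarray(xy)+np.asarray(pose[:2])
def tool(th,flip=1):
    c,s=np.cos(th),np.sin(th)
    return np.array([[c*flip,0,-s*flip],[s*flip,0,c*flip],[0,-1,0]])
def fit_crate(pts):  # min-area rect of top rim
    up=pts[(pts[:,2]>0.182)&(pts[:,2]<0.2)&(pts[:,3]<pts[:,4]*2.2)&(pts[:,0]>.48)&(abs(pts[:,1])<.13)][:,:2]
    def cost(q):
        l=np.abs(to(q,up)); return np.mean(np.clip(l[:,0]-.045,0,.02)+np.clip(l[:,1]-.073,0,.02)) + np.mean(np.minimum(np.abs(l[:,0]-.042),np.abs(l[:,1]-.070)).clip(0,.01))
    c=cv2.minAreaRect(up.astype(np.float32))[0]
    return min((minimize(cost,[*c,t],method='Nelder-Mead',options=dict(initial_simplex=np.array([[*c,t],[c[0]+.01,c[1],t],[c[0],c[1]+.01,t],[*c,t+.05]]),xatol=1e-5,fatol=1e-8)) for t in (-.15,-.07,0,.05)),key=lambda r:r.fun).x
def edge_fit(pts,q):  # refine inner faces of bay rails: binned extreme points
    z=pts[(pts[:,2]>.022)&(pts[:,2]<.036)&(pts[:,0]>.55)]
    for _ in range(4):
        l=to(q,z[:,:2])
        b=l[(l[:,0]>.03)&(l[:,0]<.08)&(abs(l[:,1])<.07)]
        e=np.array([[np.percentile(b[abs(b[:,1]-y)<.005,0],4),y] for y in np.arange(-.065,.07,.01) if (abs(b[:,1]-y)<.005).sum()>3])
        k=np.polyfit(e[:,1],e[:,0],1); q=np.r_[q[:2],q[2]-np.arctan(k[0])]
        l=to(q,z[:,:2]); b=l[(l[:,0]>.03)&(l[:,0]<.08)&(abs(l[:,1])<.07)]
        dx=np.percentile(b[:,0],4)-.045
        s=l[(l[:,0]>-.03)&(l[:,0]<.035)]; L=np.percentile(s[(s[:,1]>.06)&(s[:,1]<.11),1],4); Rr=np.percentile(s[(s[:,1]<-.06)&(s[:,1]>-.11),1],96)
        q=np.r_[world(q,[dx,(L+Rr)/2]),q[2]]
    return q,L-Rr
E
python3 - <<'E'
from h import *
np.set_printoptions(precision=4,suppress=True)
for p in top_down(0):
    c=fit_crate(p); q,w=edge_fit(p,np.array([.675,-.031,-.137])); print('crate',c,'bay',q,'gap',w,'rel',to(q,c[:2][None]),c[2]-q[2])
for f in (1,-1):
    for pos in ([.42,-.018,.35],[.42,-.018,.012],[.57,-.016,.012]): print(f,solver.inverse_kinematics(np.array(pos),tool(0 if pos[0]<.5 else -.137,f)))
im=cv2.imread('pics/side0.png')[120:310,150:350]; cv2.imwrite('pics/crop.png',cv2.resize(im,None,fx=3,fy=3,interpolation=cv2.INTER_CUBIC))
E
```

```text
crate [ 0.5562 -0.0199 -0.0173] bay [ 0.6765 -0.0327 -0.1408] gap 0.16352140412547223 rel [[-0.1209 -0.0042]] 0.1234846500291862
crate [ 0.5533 -0.0184 -0.0058] bay [ 0.6735 -0.0309 -0.1366] gap 0.16325168653495475 rel [[-0.1207 -0.004 ]] 0.13077460834801077
1 [ 0.8686 -0.0209 -0.867   1.9    -0.0168  1.2551  1.5777]
1 [ 0.4488  0.5322 -0.5668  2.2421  0.5882  0.5132  0.9915]
1 [ 0.5213  0.7695 -0.7373  1.8841  0.7282  0.7793  0.8119]
-1 [ 0.6879 -0.0269 -0.6937  1.907  -0.0181  1.2553 -1.5708]
-1 [ 0.2945  0.4906 -0.3845  2.2512  0.4063  0.4637 -1.9864]
-1 [ 0.1633  0.636  -0.2497  1.9077  0.2525  0.628  -1.9527]
```

View pics/crop.png

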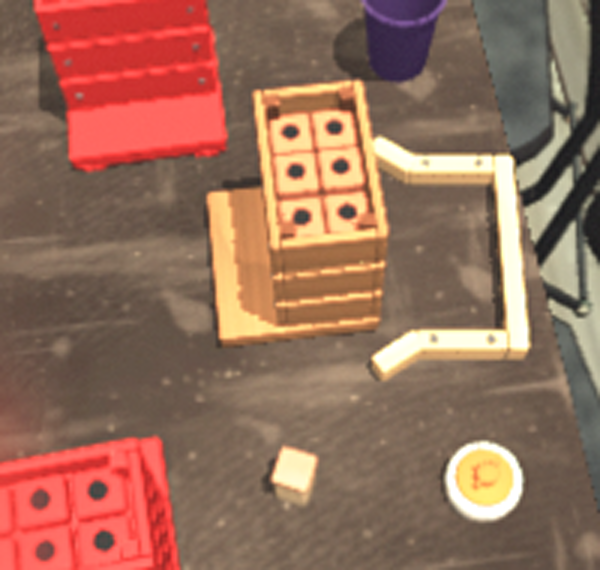

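The crop shows the wooden crate, with its open step toward the robot. The bay ahead is clear, and the red crate's step is beyond the left side (225,150). I'll set the open fingers behind the base as a two-point pusher.

Run:
```python
from h import *
np.set_printoptions(precision=4,suppress=True)
C=np.array([.5548,-.0192,-.011])
s=env.sense(); p=np.array(s['ee_pos'])
env.movel(p+[0,0,.17],rate=.25)
R=tool(C[2],-1)
a=world(C,[-.097-.010-.025,0])
env.reach(np.r_[a,.36],R); print(env.sense()['t'],env.sense()['ee_pos'])
env.movel(np.r_[a,.012],R,rate=.15)
env.pause(.2); s=env.sense(); f0=np.array(s['wrist_force']);print(s['t'],s['ee_pos'],f0,s['gripper_width'])
for d in np.arange(.019,-.012,-.003):
    env.movel(np.r_[world(C,[-.107-d,0]),.012],R,rate=.03)
    s=env.sense(); f=np.array(s['wrist_force'])-f0; print(round(d,3),f,np.array(s['moment'])[2])
    if f[0]<-1.5: break
print(s['t'],s['ee_pos']); save('scene','scene1.png'); save('side','side1.png')
for q in top_down(0): print(fit_crate(q))
```

```text
3.9 [ 0.423  -0.0185  0.36  ]
6.5667 [ 0.423  -0.0178  0.0122] [-0.5226 -0.0332  0.4885] 0.09190001463848237
0.019 [ 1.5109  1.582  -0.2735] -0.017058173365412613
0.016 [ 0.4298 -0.0368 -0.7054] -0.027411635794653576
0.013 [-0.0816 -0.3441 -0.4883] -0.034070872906199895
0.01 [ 0.1116 -0.4435  0.1322] 0.03609558368286616
0.007 [ 0.3826 -0.1021 -0.6771] 0.014757947213122461
0.004 [ 0.3997 -0.2815 -1.0478] 0.017666312489497318
0.001 [0.4401 0.2771 0.4866] -0.031001219888217822
-0.002 [-3.3812  0.5459  1.8628] 0.06328167585852801
8.6667 [ 0.4487 -0.0181  0.0117]
[ 0.5572 -0.0208 -0.0147]
[ 0.5546 -0.019  -0.0166]
```

View pics/side1.png

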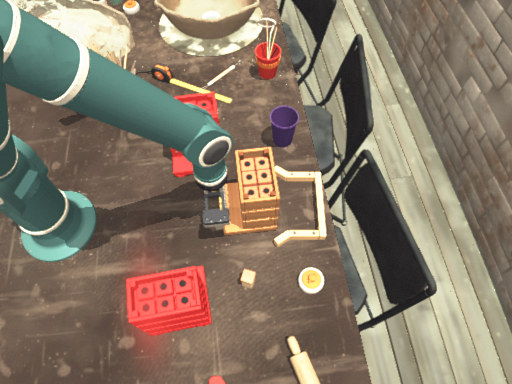

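```bash
cat >> h.py <<'E'
BAY=np.array([.675,-.0318,-.1387])
def push(rel0,rel1,n,rate=.05,off=.107,fmax=35):
    """tool glued to crate, crate pose in bay frame from rel0 to rel1"""
    f0=None
    for k in range(1,n+1):
        r=rel0+(rel1-rel0)*k/n
        c=np.r_[world(BAY,r[:2]),BAY[2]+r[2]]
        env.movel(np.r_[world(c,[-off,0]),.012],tool(c[2],-1),rate=rate)
        s=env.sense(); f=np.array(s['wrist_force']); print(k,r,'F',f.round(1),'Mz',round(s['moment'][2],2),'t',round(s['t'],2))
        if np.linalg.norm(f)>fmax: print('stop'); break
def look():
    save('scene','s.png'); save('side','d.png')
    for p in top_down(0):
        c=fit_crate(p); print('crate',c.round(4),'rel',to(BAY,c[None,:2])[0].round(4),round(c[2]-BAY[2],4))
E
python3 - <<'E'
from h import *
np.set_printoptions(precision=4,suppress=True)
C=np.array([.5557,-.0192,-.013]); r0=np.r_[to(BAY,C[None,:2])[0],C[2]-BAY[2]]; print(r0)
push(r0,np.array([-.055,.0,.0]),8); look(); print(env.sense()['t'])
E
```

```text
[-0.1199 -0.004   0.1257]
1 [-0.1118 -0.0035  0.11  ] F [-1.4 -0.2 -0.2] Mz -0.09 t 9.06
2 [-0.1037 -0.003   0.0943] F [-1.2 -0.1 -0.9] Mz -0.03 t 9.38
3 [-0.0956 -0.0025  0.0786] F [-0.9  0.5 -0. ] Mz -0.05 t 9.69
4 [-0.0874 -0.002   0.0628] F [-0.8  0.  -1.2] Mz -0.06 t 10.01
5 [-0.0793 -0.0015  0.0471] F [-1.   0.6 -0.5] Mz -0.07 t 10.32
6 [-0.0712 -0.001   0.0314] F [-1.2  0.3 -0.9] Mz -0.08 t 10.64
7 [-0.0631 -0.0005  0.0157] F [-1.7  1.7 -0.5] Mz -0.04 t 10.96
8 [-0.055  0.     0.   ] F [-2.3  0.4 -0.3] Mz -0.09 t 11.28
crate [ 0.6226 -0.0252 -0.1422] rel [-0.0528 -0.0007] -0.0035
crate [ 0.62   -0.0241 -0.1415] rel [-0.0555 -0.    ] -0.0028
11.375
```

The crate tracks the plan. Now I push it home, with small force-checked steps at the end.

Run:
```python
from h import *
np.set_printoptions(precision=4,suppress=True)
push(np.array([-.055,0,0]),np.array([-.009,0,0]),4)
push(np.array([-.009,0,0]),np.array([.007,0,0]),8,rate=.02,fmax=14)
env.pause(.2); look(); s=env.sense(); print(s['wrist_force'],s['ee_pos'],s['t'],to(BAY,np.array(s['ee_pos'])[None,:2])+[.107,0])
cv2.imwrite('pics/home.png',np.hstack([cv2.imread('pics/s.png')[100:300,150:350],cv2.imread('pics/d.png')[100:300,170:370]]).repeat(2,0).repeat(2,1))
```

```text
1 [-0.0435  0.      0.    ] F [-1.1  0.2 -0.4] Mz 0.06 t 11.76
2 [-0.032  0.     0.   ] F [-0.8 -0.2  0.4] Mz -0.0 t 12.14
3 [-0.0205  0.      0.    ] F [-0.2 -0.1 -1.1] Mz 0.11 t 12.53
4 [-0.009  0.     0.   ] F [-0.8 -1.  -0.6] Mz 0.03 t 12.91
1 [-0.007  0.     0.   ] F [-4.5  0.4  2.9] Mz 0.01 t 13.16
2 [-0.005  0.     0.   ] F [-3.9  1.5  1.5] Mz 0.02 t 13.41
3 [-0.003  0.     0.   ] F [-3.4  1.5  0.8] Mz 0.03 t 13.66
4 [-0.001  0.     0.   ] F [-3.6  1.1 -1.1] Mz 0.02 t 13.91
5 [0.001 0.    0.   ] F [-7.8  0.3  3.6] Mz -0.01 t 14.16
6 [0.003 0.    0.   ] F [-12.    1.4   8.2] Mz 0.03 t 14.41
stop
crate [ 0.6755 -0.0327 -0.1199] rel [ 0.0006 -0.0008] 0.0188
crate [ 0.6733 -0.0313 -0.1423] rel [-0.0018  0.0003] -0.0036
[-12.1218   2.3652   8.9729] [ 0.5685 -0.017   0.0118] 14.7083 [[-0.0005 -0.0001]]
```

View pics/home.png

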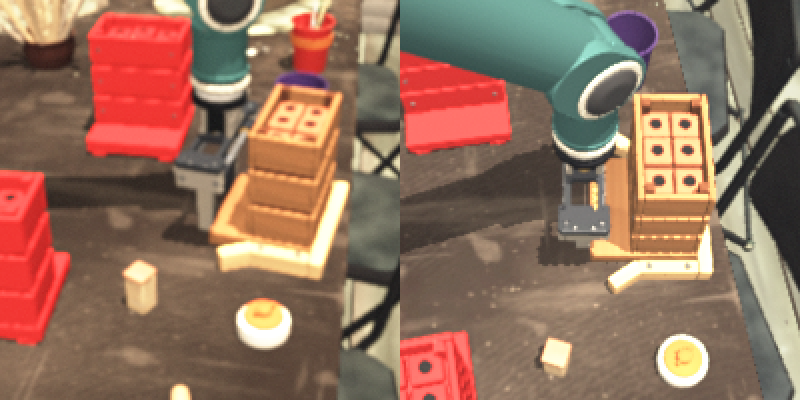

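The picture shows the crate standing upright between the rails (scene half 295,170; side half 670,170). The force rise marks contact with the back rail. Next I back off, lift and check.

Run:
```python
from h import *
np.set_printoptions(precision=4,suppress=True)
R=tool(BAY[2],-1)
env.movel(np.r_[world(BAY,[-.150,0]),.012],R,rate=.06)
env.movel(np.r_[world(BAY,[-.160,0]),.40],R,rate=.2)
env.pause(.3); look()
for p in top_down(0): print('bay',edge_fit(p,BAY)) 
for c in ['scene','side']:
    for n in ['crate','bay','cup_purple','timer','stamp']:
        for r in tip_of(c,n)[:2]: print(c,n,np.round(r['at'],4),round(r['score'],2))
s=env.sense();print(s['t'],s['wrist_force'],s['ee_pos'])
cv2.imwrite('pics/end.png',np.hstack([cv2.imread('pics/s.png')[100:300,150:350],cv2.imread('pics/d.png')[100:300,170:370]]).repeat(2,0).repeat(2,1))
```

```text
crate [ 0.6753 -0.0328 -0.1256] rel [ 0.0004 -0.0009] 0.0131
crate [ 0.6732 -0.0314 -0.1389] rel [-0.0018  0.0001] -0.0002Traceback (most recent call last):
  File "<stdin>", line 7, in <module>
  File "h.py", line 43, in edge_fit
    s=l[(l[:,0]>-.03)&(l[:,0]<.035)]; L=np.percentile(s[(s[:,1]>.06)&(s[:,1]<.11),1],4); Rr=np.percentile(s[(s[:,1]<-.06)&(s[:,1]>-.11),1],96)
                                        ~~~~~~~~~~~~~^^^^^^^^^^^^^^^^^^^^^^^^^^^^^^^^^^
    return _quantile_unchecked(
        a, q, axis, out, overwrite_input, method, keepdims, weights)
    return _ureduce(a,
                    func=_quantile_ureduce_func,
    ...<5 lines>...
                    overwrite_input=overwrite_input,
                    method=method)
    r = func(a, **kwargs)
    result = _quantile(arr,
                       quantiles=q,
    ...<2 lines>...
                       out=out,
                       weights=wgt)
    slices_having_nans = np.isnan(arr[-1, ...])
                                  ~~~^^^^^^^^^
IndexError: index -1 is out of bounds for axis 0 with size 0
```

The bay refit failed only because the crate now hides the left rail. Against each camera's own earlier bay fit, the crate is within about 1 mm of home. I'll check the bystanders and hand in.

Run:
```python
from h import *
np.set_printoptions(precision=4,suppress=True)
for c in ['scene','side']:
    save(c,c+'_e.png')
    for n in ['cup_purple','timer','stamp']:
        for r in tip_of(c,n)[:1]: print(c,n,np.round(r['at'],4),round(r['score'],2))
look()
s=env.sense();print(s['t'],s['wrist_force'],s['ee_pos'])
cv2.imwrite('pics/end.png',np.hstack([cv2.imread('pics/s.png')[100:300,150:350],cv2.imread('pics/d.png')[100:300,170:370]]).repeat(2,0).repeat(2,1))
```

```text
scene timer [ 0.6636 -0.2437 -0.0007] 0.94
scene stamp [ 0.5092 -0.2204  0.0017] 0.87
side cup_purple [0.6638 0.2056 0.0007] 0.74
side timer [ 0.6613 -0.244  -0.0018] 0.72
side stamp [ 0.5043 -0.2192  0.0009] 0.73
crate [ 0.6754 -0.0329 -0.1281] rel [ 0.0006 -0.001 ] 0.0106
crate [ 0.6732 -0.0313 -0.1438] rel [-0.0019  0.0003] -0.0051
18.6167 [ 0.0316 -0.0583  0.3279] [ 0.5165 -0.0097  0.4   ]
```

View pics/end.png

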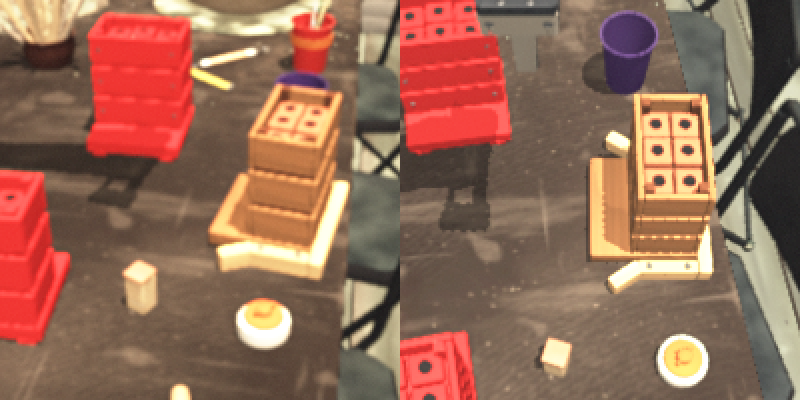

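The crate stands home (scene half 295,170; side half 670,170). The cup, timer and stamp look undisturbed, and the hand is clear.

```bash
python3 -c "
from h import *
print(workorder.finish_job())"
```

```text
the job is handed in; nothing more can be done
None
```

I pushed the wooden crate home against the bay's back rail and handed the job in at about 19 s on the robot's clock. The open fingers pushed low on its base (tips at 12 mm) and squared it to the bay on the way in. The final seating force was about 15 N.

**Last checks:**
- **Crate:** depth fits put it within 2 mm of home in x and within 1 mm of the bay's middle line. It is within about 0.01 rad of square and looked upright in both pictures.
- **Bystanders:** the network readings of the cup, timer and stamp were within 5 mm of the start ones. That is about their own accuracy.
- **Hand:** it is clear at z = 0.40 m, with almost no wrist force.

**Failed or disagreed:**
- Refitting the bay at the end failed because the crate hides the left rail, so I measured against the bay as fitted at the start.
- The scene camera did not detect the cup at the end because the crate hides it there, so the cup's reading comes from the side camera alone.
- The two cameras differ by about 2 mm in world x and by about 0.015 rad in the crate's angle.

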